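Pack the short pipe coupling and close the parts box

TASK

Pack the shortest of the three upright steel pipe couplings into the open wooden box, on the floor of the free half beside the flange that already lies there, so that nothing stands above the rim. Then put the plywood lid on the box by its handle so that it sits squarely and fully down on the rim all round. Set both down gently rather than dropping them.

Things in the scene. Friction and masses are not known exactly. Their poses are not given: they have to be found in the camera images.
- coupling_center (a point): Centre, half-way up, of the shortest of three upright steel pipe couplings (tubes of 44 mm outside, 30 mm inside diameter). It is 45 mm tall, about 0.28 kg, loose on the bench; z up. The other two, 80 and 110 mm tall, stand in the same row along x, 85 mm or more centre to centre; they are too tall for the box.
- crate: Open wooden box, fixed to the bench. Outside 150 (x) by 200 (y) by 75 mm high, walls and floor 6 mm thick, so 138 by 188 mm inside and 69 mm deep. Origin at the centre of its underside; z up, rim at z = 75 mm.
- flange: Dark steel pipe flange lying loose on the box floor in one half of the box: disc of 76 mm diameter and 16 mm thick with a neck of 40 mm diameter on it, 42 mm tall in all. Origin at the centre of its underside, z up. Its origin lies at the box's y = -43 to -50 mm and x = -12 to 12 mm at the start; the other (+y) half is free.
- lid_handle (a point): Centre of the handle bar (x 18, y 120, z 18 mm, 28 mm clear above the plate) of the loose 0.35 kg plywood lid, flat on the bench. Plate 170 x 220 x 9 mm, its underside 46 mm below the point; under it a 114 x 164 x 8 mm step (54 mm below) that enters the box with 12 mm play all round. Closed, the point is centred 121 mm above the box's origin, lid x and y along the box's, either way round.
There are look-alikes about, which are no part of the job. Leave any black look-alike of the part that bears coupling_center alone. What is shaped like the flange but white is not meant.

How it is judged:
By the outcome, as a careful person would: the job done as asked, in the order asked, and still so for the second after the job is handed in, with the robot touching nothing.
It also fails if it takes over 59 s, if anything falls off the work surface, if the arm or the gripper's body presses on something with over 40 N, if the wrist force passes 120 N, or if a joint passes its speed limit or range.

ROBOT

A 6-joint arm with a two-finger parallel gripper is mounted at the origin on the work surface. World frame = base frame: x ahead of the robot, y to its left, z up, the work surface at z = 0. Lengths are in m, angles in rad, forces in N, time in s.
With the tool pointing down it reaches from about 0.375 to 0.975 m from the base axis. Payload 3.8 kg.
Tool frame: the origin (TCP) lies midway between the tips of the shut fingers; the grasp point (between the pads) lies 19 mm behind it; z points along the fingers, y is the line along which they close (so a half turn about z gives the same grasp; the last joint's range is limited). The gripper opens to 85 mm and grips with 20 to 120 N. Pads are 22 mm wide; open, the fingers measure 114 mm over their backs; the gripper's body (76 mm by 85 mm) begins 54 mm behind the grasp point. The pads swing forward as they close: fully open they stand 13 mm farther back than shut.
Start: joints at [1.219, 0.264, 1.604, -0, 1.274, -0.037], TCP at [0.209, 0.642, 0.231] pointing down, gripper open.
Joint ranges: [-2.63, 2.63], [-0.94, 2.18], [0.31, 2.57], [-1.31, 4.45], [0, 2.66], [-2.55, 2.55]. Speed limits (rad/s): [2.57, 2.57, 3.14, 3.14, 3.14, 3.14].

INTERFACE

Orientations are given as a rotation vector (axis times angle).
In Python, from station import * gives the robot as it stands.
- The arm moves only by the tool play_rows, never from a script. Its argument "commands" is a list of rows, each a list of 3 entries, a list of its own where there are three numbers: the turn, a rotation vector about the tool's x, y, z in rad, then the shift along the tool's x, y, z in mm, then the closure, from 0 (fully open) to 1 (shut). A call has 1 to 12 rows; each row is the pose to reach, as a shift and turn from the pose commanded when the call began, along the tool's axes at that moment; what a row does not reach only later rows make up. A row lasts 1/10 s, in which the tool goes at most 50 mm and 8.59 degrees, less where a joint would pass 70% of its speed; a pose out of reach is approached as far as the arm can. A call with a gripper value outside its range is refused whole. The fingers move at their own pace and stop on an object; the grip force is fixed at half the most. Time passes only in rows, so rows that repeat a pose let the fingers close. It gives the time, the measured TCP pose, the force, the opening and the grip force at its end, in the units of the state.
- get_obs(): the state, without advancing time (a new reading comes with each control period).
- grab_frame(name): name is "scene" or "top"; returns (picture, depth): 420x560x3 uint8, blue, green, red; 420x560 float32, m along the optical axis (not along the pixel's ray), 0 where there is no reading.
- camera_info(name): a dict with "fx", "fy", "cx", "cy" (pixels), "T" (4x4, takes a point from camera to world coordinates). Camera axes: x right, y down, z forward; pixel columns grow to the right and rows downward; lengths in m; the calibration is good to about 2 mm. A picture is of the moment at which its call begins. camera_info takes no time and is no camera call.
- finish_job(): hands the job in; it is judged then, once.
The state is a dict: "t": time; "joint_positions": joint angles; "qd": joint speeds; "tau": joint torques, N m; "position": TCP position; "orientation": TCP orientation; "wrist_force": force on the tool from outside, world axes, zero at the start; "ft_torque": the same for the moment, N m; "grip_width": finger opening in m; "gripper_force": force on a finger pad.
Only numpy, scipy, OpenCV 4.12 (cv2) and the standard library are available. Lean on these libraries where they do the work, as an engineer would, in place of code of your own. Each camera call takes 0.05 s, during which the arm holds its last target. There are 200 camera calls.

## Working session

There is one attempt and no reset: what is moved stays moved. The work goes in short steps, Python scripts to look and compute and a tool call to move; the robot and the scene stay as the last step left them, time stands still between calls to the robot, and variables do not carry over. Pictures are saved under pics/ and viewed, at most 10 in all, crops included, and the job is handed in when it is done.

Besides the shell and the picture viewer there is one more tool, called after "Emit:" as name(argument=value, ...), one argument or row to a line, values as JSON. play_rows: Moves the arm, as the interface text tells. Its arguments: {"type":"object","properties":{"commands":{"type":"array"}},"required":["commands"]}

```bash
mkdir -p pics; python3 - <<'E'
from station import *
import cv2,numpy as np
o=get_obs();print(o['position'],o['orientation'],o['grip_width'],o['t'])
for n in("top","scene"):
    p,d=grab_frame(n);cv2.imwrite(f"pics/{n}0.png",p);np.savez(f"{n}0.npz",p=p,d=d)
    c=camera_info(n);print(n,c['fx'],c['cx'],c['cy'],np.round(c['T'],3).tolist())
E
```

```text
[0.20875062 0.6411514  0.2299509 ] [-0.49241012 -3.1023425   0.00343555] 0.08558636777364845 0.0
top 429.3372780275111 280.42191175228464 212.53654627047672 [[-0.006, -0.987, 0.162, 0.311], [-1.0, 0.006, 0.003, -0.03], [-0.004, -0.162, -0.987, 1.063], [0.0, 0.0, 0.0, 1.0]]
scene 508.8899680584761 282.4472420750962 214.23453291431775 [[0.882, 0.357, -0.306, 0.853], [0.47, -0.662, 0.583, -0.761], [0.005, -0.659, -0.752, 1.016], [0.0, 0.0, 0.0, 1.0]]
```

View pics/top0.png

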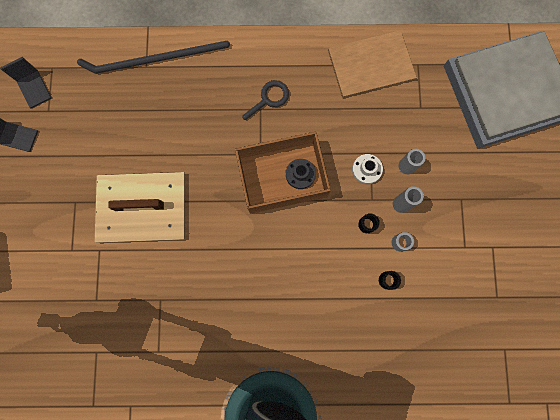

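View pics/scene0.png

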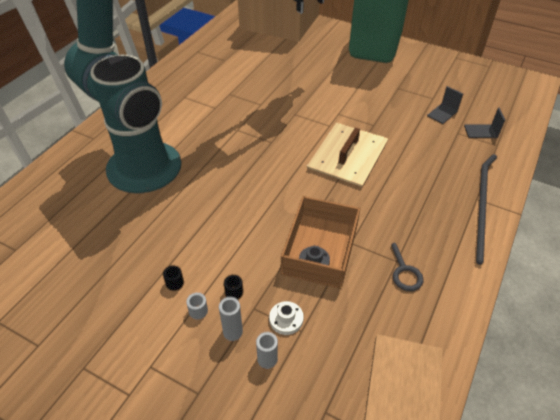

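The top view shows the short grey coupling at (404,241), the box at (283,173) with the dark flange at (301,173), and the lid at (141,205) with its handle at (135,205). Black rings stand at (369,223) and (390,280). The scene view agrees.

```bash
cat > h.py <<'E'
import numpy as np,cv2
from station import *
def pts(n,d):
    c=camera_info(n);v,u=np.mgrid[:420,:560]
    P=np.stack([(u-c['cx'])/c['fx']*d,(v-c['cy'])/c['fy']*d,d,np.ones_like(d)],-1)@c['T'].T
    P=P[...,:3];P[d<=0]=np.nan;return P
def ray(n,uv,z):
    c=camera_info(n);r=c['T'][:3,:3]@np.array([(uv[0]-c['cx'])/c['fx'],(uv[1]-c['cy'])/c['fy'],1]);o=c['T'][:3,3]
    return o+r*(z-o[2])/r[2]
def box(m): # mask->minAreaRect of the largest blob, pixels
    cs,_=cv2.findContours(m.astype(np.uint8),cv2.RETR_EXTERNAL,cv2.CHAIN_APPROX_NONE)
    return max(cs,key=cv2.contourArea)
def rect(xy):
    (c,s,a)=cv2.minAreaRect((xy*1000).astype(np.float32));return np.round(c,1),np.round(s,1),round(a,2)
def win(m,u0,u1,v0,v1):
    w=np.zeros_like(m);w[v0:v1,u0:u1]=1;return m&w
E
python3 - <<'E'
from h import *
for n,W in(("top",dict(crate=(225,340,125,220),lid=(85,195,165,250),coup=(388,420,228,256),fl=(283,319,155,192))),("scene",dict(crate=(275,365,190,290),lid=(300,395,118,192),coup=(184,212,288,324),fl=(295,333,243,270)))):
    f=np.load(n+"0.npz");p,d=f['p'],f['d'];P=pts(n,d);z=P[...,2]
    print(n,'bench z',np.nanmedian(z[200:300]))
    for k,lo,hi,zr in(("crate",.066,.085,.075),("lid",.012,.022,.017),("lid",.056,.07,.063),("coup",.039,.05,.045),("fl",.040,.054,.048),("fl",.018,.026,.022)):
        m=win((z>lo)&(z<hi),*W[k]);v,u=np.nonzero(m)
        xy=np.array([ray(n,q,zr)[:2] for q in zip(u,v)])
        print(k,zr,m.sum(),'zmed',round(float(np.median(z[m])),4),'rect',*rect(xy),'mean',np.round(xy.mean(0)*1000,1))
        if k=="crate":
            q=cv2.boxPoints(cv2.minAreaRect((xy*1000).astype(np.float32)));print(np.round(q).tolist())
E
```

```text
top bench z 0.0015911787011033685
crate 0.075 885 zmed 0.0755 rect [575.7 -31.7] [151.8 199.8] 12.1 mean [577.7 -32.9]
[[481.0, 50.0], [522.0, -145.0], [671.0, -114.0], [629.0, 82.0]]Traceback (most recent call last):
  File "<stdin>", line 7, in <module>
  File "h.py", line 8, in ray
    c=camera_info(n);r=c['T'][:3,:3]@np.array([(uv[0]-c['cx'])/c['fx'],(uv[1]-c['cy'])/c['fy'],1]);o=c['T'][:3,3]
ValueError: time passes only in moves, steps and waits
```

```bash
sed -i 's/^from station import \*/from station import *\nimport functools\ncamera_info=functools.lru_cache(None)(camera_info)/' h.py
python3 - <<'E'
from h import *
for n,W in(("top",dict(crate=(225,340,125,220),lid=(85,195,165,250),coup=(388,420,228,256),fl=(283,319,155,192))),("scene",dict(crate=(275,365,190,290),lid=(300,395,118,192),coup=(184,212,288,324),fl=(295,333,243,270)))):
    f=np.load(n+"0.npz");p,d=f['p'],f['d'];P=pts(n,d);z=P[...,2]
    for k,lo,hi,zr in(("crate",.066,.085,.075),("lid",.012,.022,.017),("lid",.056,.07,.063),("coup",.039,.05,.045),("fl",.040,.054,.048),("fl",.018,.026,.022)):
        m=win((z>lo)&(z<hi),*W[k]);v,u=np.nonzero(m)
        if len(u)<5: print(k,'few');continue
        xy=np.array([ray(n,q,zr)[:2] for q in zip(u,v)])
        print(n,k,zr,m.sum(),'zmed',round(float(np.median(z[m])),4),'rect',*rect(xy),'mean',np.round(xy.mean(0)*1000,1))
E
```

```text
top crate 0.075 885 zmed 0.0755 rect [575.7 -31.7] [151.8 199.8] 12.1 mean [577.7 -32.9]
top lid 0.017 5376 zmed 0.0182 rect [499.4 321.8] [170.4 220.1] 1.73 mean [497.6 320.1]
top lid 0.063 402 zmed 0.0639 rect [498.8 321. ] [ 19.2 120.8] 1.86 mean [498.9 320.4]
top coup 0.045 158 zmed 0.0459 rect [ 407.7 -320.5] [42.7 43. ] 43.32 mean [ 407.6 -320.1]
top fl 0.048 215 zmed 0.0493 rect [585.5 -92.4] [40.2 72.2] 19.44 mean [580.8 -77.6]
top fl 0.022 436 zmed 0.0233 rect [582.  -82.8] [74.8 86.8] 11.27 mean [578.8 -76.8]
scene crate 0.075 812 zmed 0.0732 rect [578.3 -36.9] [149.9 206.6] 12.06 mean [579.  -42.9]
scene lid 0.017 2617 zmed 0.0165 rect [501.7 316.7] [170.5 225.3] 1.67 mean [504.7 309.2]
scene lid 0.063 192 zmed 0.062 rect [502.2 314.6] [ 19.1 126. ] 1.67 mean [502.2 314. ]
scene coup 0.045 175 zmed 0.044 rect [ 408.7 -324.2] [41.7 44. ] 33.78 mean [ 409.4 -323.7]
scene fl 0.048 249 zmed 0.0475 rect [ 582.  -102.3] [85.6 43. ] 85.91 mean [581.4 -92.4]
scene fl 0.022 168 zmed 0.0216 rect [578.9 -66.4] [74.5 46.3] 11.79 mean [583.4 -71.4]
```

```bash
cat > go.py <<'E'
import sys
from h import *
from scipy.spatial.transform import Rotation as R
def delta(x,y,z,head,o=None):  # mm, deg -> turn (rad), shift (mm) in tool axes; tool down, tool y at heading
    o=o or get_obs();R0=R.from_rotvec(o['orientation'])
    best=None
    for hd in(head,head+180):
        h=np.radians(hd);Y=np.array([np.cos(h),np.sin(h),0]);Z=np.array([0,0,-1.]);T=R.from_matrix(np.c_[np.cross(Y,Z),Y,Z])
        r=(R0.inv()*T).as_rotvec()
        if best is None or np.linalg.norm(r)<np.linalg.norm(best):best=r
    return np.round(best,3).tolist(),np.round(R0.inv().apply(np.array([x,y,z])-1000*o['position']),1).tolist()
if __name__=="__main__":
    o=get_obs();print('t',round(o['t'],2),'pos',np.round(o['position']*1000,1),'w',round(o['grip_width'],4),'q',np.round(o['joint_positions'],2))
    for a in sys.argv[1:]:print(a,*delta(*map(float,a.split(',')),o))
E
python3 go.py 540,100,230,72 409,-322,200,90; python3 - <<'E'
from h import *
f=np.load("top0.npz");p=f['p'];z=pts("top",f['d'])[...,2]
m=((z>.03)&(z<.13)&(np.arange(560)>345)&(np.arange(560)<440)&(np.arange(420)[:,None]>130)&(np.arange(420)[:,None]<300)).astype(np.uint8)
for c in cv2.findContours(m,0,1)[0]:
    if cv2.contourArea(c)<60:continue
    b=cv2.boundingRect(c);zz=float(np.nanmax(z[b[1]:b[1]+b[3],b[0]:b[0]+b[2]]));print(b,round(zz,3),[np.round(1000*ray("top",(b[0]+b[2]/2,b[1]+b[3]/2),q)[:2]) for q in(.03,zz)])
E
```

```text
t 0.1 pos [208.8 641.2 230.1] w 0.0854 q [ 1.22  0.26  1.61 -0.    1.27 -0.04]
540,100,230,72 [-0.002, -0.0, -0.001] [-482.5, -412.1, 0.9]
409,-322,200,90 [-0.002, -0.0, -0.315] [-488.6, -853.8, 31.8]
(381, 271, 20, 19) 0.05 [array([ 315., -288.]), array([ 315., -283.])]
(394, 232, 20, 19) 0.05 [array([ 407., -324.]), array([ 405., -318.])]
(360, 213, 20, 19) 0.051 [array([ 454., -244.]), array([ 451., -240.])]
(395, 186, 29, 25) 0.116 [array([ 513., -343.]), array([ 496., -317.])]
(361, 158, 17, 17) 0.048 [array([ 594., -248.]), array([ 589., -245.])]
(401, 149, 25, 23) 0.084 [array([ 609., -358.]), array([ 593., -341.])]
```

Emit:
play_rows(
  commands=[
    [[0, 0, 1.257], [-482, -412, 0], 0],
    [[0, 0, 1.257], [-482, -412, 0], 0],
    [[0, 0, 1.257], [-482, -412, 0], 0],
    [[0, 0, 1.257], [-482, -412, 0], 0],
    [[0, 0, 1.257], [-482, -412, 0], 0],
    [[0, 0, 1.257], [-482, -412, 0], 0],
    [[0, 0, 1.257], [-482, -412, 0], 0],
    [[0, 0, 1.257], [-482, -412, 0], 0],
    [[0, 0, 1.257], [-482, -412, 0], 0],
    [[0, 0, 1.257], [-482, -412, 0], 0],
    [[0, 0, 1.257], [-482, -412, 0], 0],
    [[0, 0, 1.257], [-482, -412, 0], 0],
  ],
)

```text
t: 1.3
position: [0.5223, 0.128, 0.231]
orientation: [-2.222, -2.22, 0.0]
wrist_force: [1.1, 0.4, -0.8]
grip_width: 0.0853
gripper_force: 0.0
```

```bash
python3 go.py 409,-322,200,-75
```

```text
t 1.3 pos [522.3 128.  231. ] w 0.0853 q [0.19 0.   1.9  0.   1.24 0.19]
409,-322,200,-75 [-0.0, 0.0, 1.308] [-450.1, -112.8, 31.0]
```

Emit:
play_rows(
  commands=[
    [[0, 0, 1.308], [-450, -113, 31], 0.2],
    [[0, 0, 1.308], [-450, -113, 31], 0.2],
    [[0, 0, 1.308], [-450, -113, 31], 0.2],
    [[0, 0, 1.308], [-450, -113, 31], 0.2],
    [[0, 0, 1.308], [-450, -113, 31], 0.2],
    [[0, 0, 1.308], [-450, -113, 31], 0.2],
    [[0, 0, 1.308], [-450, -113, 31], 0.2],
    [[0, 0, 1.308], [-450, -113, 31], 0.2],
    [[0, 0, 1.308], [-450, -113, 31], 0.2],
    [[0, 0, 1.308], [-450, -113, 31], 0.2],
    [[0, 0, 1.308], [-450, -113, 31], 0.2],
    [[0, 0, 1.308], [-450, -113, 31], 0.2],
  ],
)

```text
t: 2.5
position: [0.4083, -0.3192, 0.1998]
orientation: [-3.113, -0.41, 0.001]
wrist_force: [0.4, 0.4, -0.7]
grip_width: 0.0685
gripper_force: 0.0
```

```bash
python3 go.py 409,-322,60,-75 409,-322,15,-75; python3 -c "
from h import *
p,d=grab_frame('scene');q=p[180:400,80:380];cv2.imwrite('pics/s1.png',cv2.resize(q,None,fx=2.5,fy=2.5))"
```

```text
t 2.5 pos [ 408.3 -319.2  199.8] w 0.0685 q [-0.71 -0.01  1.97  0.    1.18  0.6 ]
409,-322,60,-75 [-0.002, 0.0, -0.0] [-0.0, 3.1, 139.8]
409,-322,15,-75 [-0.002, 0.0, -0.0] [0.0, 3.2, 184.8]
```

View pics/s1.png

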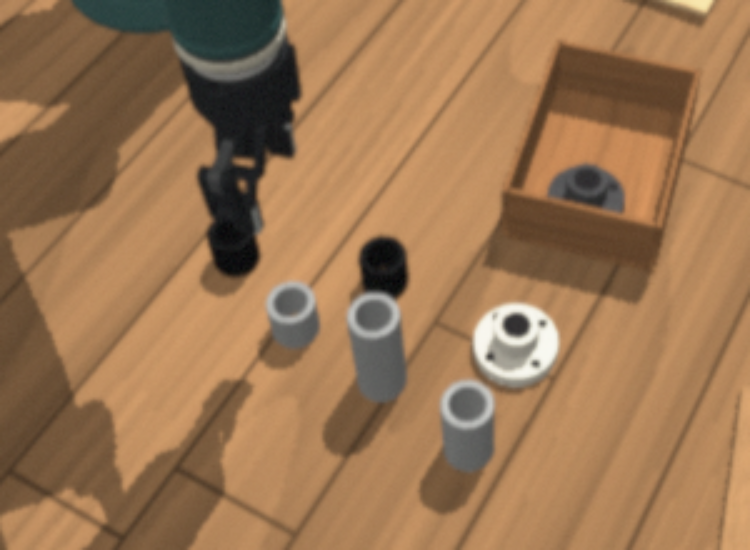

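The picture shows the gripper hanging well clear. The grey short coupling is at crop (293,315), with the tall ones at (375,345) and (467,425).

Emit:
play_rows(
  commands=[
    [[0, 0, 0], [0, 2, 130], 0.2],
    [[0, 0, 0], [0, 2, 130], 0.2],
    [[0, 0, 0], [0, 2, 130], 0.2],
    [[0, 0, 0], [0, 2, 150], 0.2],
    [[0, 0, 0], [0, 2, 170], 0.2],
    [[0, 0, 0], [0, 2, 182], 0.2],
    [[0, 0, 0], [0, 2, 191], 0.2],
    [[0, 0, 0], [0, 2, 191], 0.2],
  ],
)

```text
t: 3.35
position: [0.4088, -0.3207, 0.0085]
orientation: [-3.113, -0.412, 0.002]
wrist_force: [0.5, 0.3, -0.2]
grip_width: 0.068
gripper_force: 0.0
```

Emit:
play_rows(
  commands=[
    [[0, 0, 0], [0, 0, 0], 1],
    [[0, 0, 0], [0, 0, 0], 1],
    [[0, 0, 0], [0, 0, 0], 1],
    [[0, 0, 0], [0, 0, 0], 1],
    [[0, 0, 0], [0, 0, 0], 1],
    [[0, 0, 0], [0, 0, 0], 1],
    [[0, 0, 0], [0, 0, 0], 1],
    [[0, 0, 0], [0, 0, 0], 1],
  ],
)

```text
t: 4.15
position: [0.4101, -0.3226, 0.0108]
orientation: [3.113, 0.409, 0.003]
wrist_force: [-0.5, 1.0, 6.1]
grip_width: 0.0428
gripper_force: 61.5
```

Emit:
play_rows(
  commands=[
    [[0, 0, 0], [0, 0, -40], 1],
    [[0, 0, 0], [0, 0, -80], 1],
    [[0, 0, 0], [0, 0, -170], 1],
    [[0, 0, 0], [0, 0, -170], 1],
    [[0, 0, 0], [0, 0, -170], 1],
    [[0, 0, 0], [0, 0, -170], 1],
  ],
)

```text
t: 4.75
position: [0.4091, -0.3223, 0.18]
orientation: [3.113, 0.409, 0.002]
wrist_force: [0.4, -0.1, -4.6]
grip_width: 0.0429
gripper_force: 62.8
```

```bash
python3 go.py 566,17,180,12; python3 -c "
from h import *
p,d=grab_frame('scene');q=p[160:400,60:380];cv2.imwrite('pics/s2.png',cv2.resize(q,None,fx=2.4,fy=2.4))"
```

```text
t 4.75 pos [ 409.1 -322.3  180. ] w 0.0429 q [-0.71  0.01  1.99 -0.    1.14  0.59]
566,17,180,12 [0.002, 0.001, -1.519] [239.3, -287.2, -0.3]
```

View pics/s2.png

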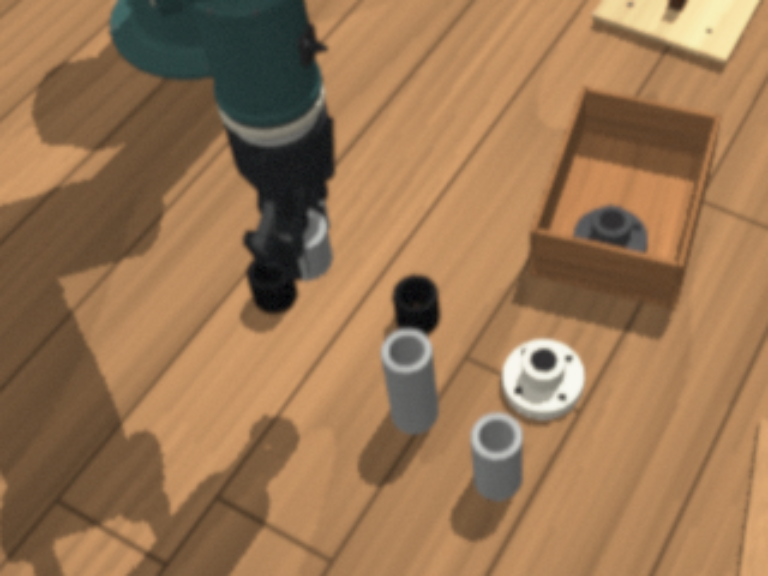

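The short coupling is held in the gripper at crop (312,245), and its place on the bench is empty. Next, over the box.

Emit:
play_rows(
  commands=[
    [[0, 0, -1.519], [239, -287, 0], 1],
    [[0, 0, -1.519], [239, -287, 0], 1],
    [[0, 0, -1.519], [239, -287, 0], 1],
    [[0, 0, -1.519], [239, -287, 0], 1],
    [[0, 0, -1.519], [239, -287, 0], 1],
    [[0, 0, -1.519], [239, -287, 0], 1],
    [[0, 0, -1.519], [239, -287, 0], 1],
    [[0, 0, -1.519], [239, -287, 0], 1],
    [[0, 0, -1.519], [239, -287, 0], 1],
    [[0, 0, -1.519], [239, -287, 0], 1],
    [[0, 0, -1.519], [239, -287, 0], 1],
    [[0, 0, -1.519], [239, -287, 0], 1],
  ],
)

```text
t: 6.0
position: [0.5639, 0.0171, 0.1766]
orientation: [-1.978, -2.436, 0.005]
wrist_force: [-0.5, 0.6, -3.8]
grip_width: 0.0431
gripper_force: 62.9
```

```bash
python3 go.py 566,16,40,12 566,16,19,12
```

```text
t 6.0 pos [563.9  17.1 176.6] w 0.0431 q [-0.01  0.1   1.9  -0.    1.15 -0.22]
566,16,40,12 [-0.005, -0.001, -0.002] [-1.7, 2.4, 136.6]
566,16,19,12 [-0.005, -0.001, -0.002] [-1.7, 2.5, 157.6]
```

Emit:
play_rows(
  commands=[
    [[0, 0, 0], [-2, 2, 50], 1],
    [[0, 0, 0], [-2, 2, 100], 1],
    [[0, 0, 0], [-2, 2, 125], 1],
    [[0, 0, 0], [-2, 2, 140], 1],
    [[0, 0, 0], [-2, 2, 148], 1],
    [[0, 0, 0], [-2, 2, 153], 1],
    [[0, 0, 0], [-2, 2, 155], 1],
    [[0, 0, 0], [-2, 2, 155], 1],
  ],
)

```text
t: 6.8
position: [0.5692, 0.0156, 0.0256]
orientation: [1.976, 2.44, 0.002]
wrist_force: [-0.1, 0.3, -3.1]
grip_width: 0.043
gripper_force: 62.9
```

Emit:
play_rows(
  commands=[
    [[0, 0, 0], [0, 0, 2], 1],
    [[0, 0, 0], [0, 0, 4], 1],
    [[0, 0, 0], [0, 0, 5], 1],
    [[0, 0, 0], [0, 0, 6], 1],
    [[0, 0, 0], [0, 0, 6.5], 1],
    [[0, 0, 0], [0, 0, 6.5], 1],
  ],
)

```text
t: 7.4
position: [0.5679, 0.0157, 0.0177]
orientation: [-1.976, -2.442, 0.0]
wrist_force: [0.0, 0.8, -3.6]
grip_width: 0.0429
gripper_force: 62.9
```

Emit:
play_rows(
  commands=[
    [[0, 0, 0], [0, 0, 0.6], 1],
    [[0, 0, 0], [0, 0, 1.2], 1],
    [[0, 0, 0], [0, 0, 1.8], 1],
    [[0, 0, 0], [0, 0, 1.8], 1],
  ],
)

```text
t: 7.8
position: [0.5681, 0.0156, 0.0168]
orientation: [-1.976, -2.442, 0.0]
wrist_force: [-3.9, -0.5, 5.7]
grip_width: 0.043
gripper_force: 63.7
```

Emit:
play_rows(
  commands=[
    [[0, 0, 0], [0, 0, 0], 0.35],
    [[0, 0, 0], [0, 0, 0], 0.3],
    [[0, 0, 0], [0, 0, 0], 0.25],
    [[0, 0, 0], [0, 0, 0], 0.2],
    [[0, 0, 0], [0, 0, 0], 0.2],
    [[0, 0, 0], [0, 0, -20], 0.2],
    [[0, 0, 0], [0, 0, -60], 0.2],
    [[0, 0, 0], [0, 0, -110], 0.2],
    [[0, 0, 0], [0, 0, -170], 0.2],
    [[0, 0, 0], [0, 0, -170], 0.2],
    [[0, 0, 0], [0, 0, -170], 0.2],
  ],
)

```text
t: 8.9
position: [0.5703, 0.0156, 0.1895]
orientation: [1.973, 2.438, 0.007]
wrist_force: [0.0, -0.0, 0.0]
grip_width: 0.0683
gripper_force: 0.0
```

```bash
python3 go.py 500,319,180,2
```

```text
t 8.9 pos [570.3  15.6 189.5] w 0.0683 q [-0.02  0.09  1.88 -0.    1.16 -0.23]
500,319,180,2 [0.007, 0.001, 0.175] [311.4, -5.6, 9.0]
```

Emit:
play_rows(
  commands=[
    [[0, 0, 0.175], [311, -6, 9], 0.3],
    [[0, 0, 0.175], [311, -6, 9], 0.3],
    [[0, 0, 0.175], [311, -6, 9], 0.3],
    [[0, 0, 0.175], [311, -6, 9], 0.3],
    [[0, 0, 0.175], [311, -6, 9], 0.3],
    [[0, 0, 0.175], [311, -6, 9], 0.3],
    [[0, 0, 0.175], [311, -6, 9], 0.3],
    [[0, 0, 0.175], [311, -6, 9], 0.3],
    [[0, 0, 0.175], [311, -6, 9], 0.3],
  ],
)

```text
t: 9.8
position: [0.4963, 0.3175, 0.1749]
orientation: [-2.181, -2.261, 0.006]
wrist_force: [1.0, 0.1, 0.3]
grip_width: 0.0597
gripper_force: 0.0
```

```bash
python3 go.py 500,319,35,1.75; python3 - <<'E'
from h import *
p,d=grab_frame('top');q=p[120:260,85:345];cv2.imwrite('pics/t3.png',cv2.resize(q,None,fx=3,fy=3))
z=pts('top',d)[...,2];m=win((z>.04)&(z<.06),238,290,140,208);v,u=np.nonzero(m)
xy=np.array([ray('top',k,.051)[:2] for k in zip(u,v)])*1000
a=np.radians(12.1);B=(xy-[576,-32])@np.array([[np.cos(a),-np.sin(a)],[np.sin(a),np.cos(a)]])
B=B[(abs(B[:,0])<55)&(B[:,1]<85)&(B[:,1]>5)];print(len(B),B.mean(0),B.min(0),B.max(0))
E
```

```text
t 9.8 pos [496.3 317.5 174.9] w 0.0597 q [ 0.53  0.15  1.85 -0.    1.15  0.49]
500,319,35,1.75 [-0.003, 0.002, 0.005] [1.7, 4.1, 139.9]
160 [ 0.78860713 46.60214041] [-22.54248895  25.27594023] [23.36186863 67.55667847]
```

View pics/t3.png

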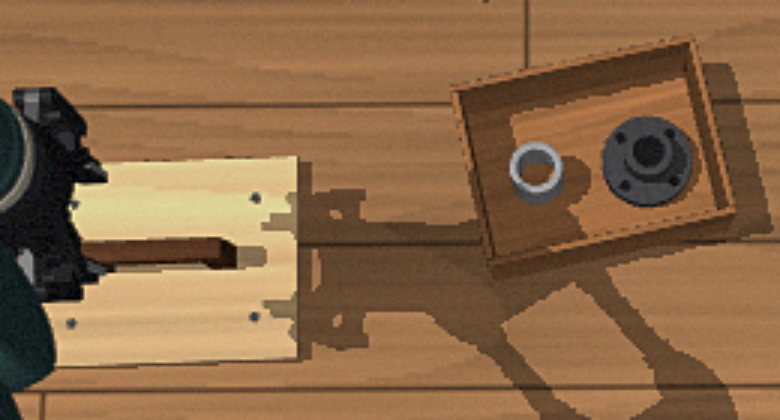

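The coupling stands upright in the box's free half at crop (537,168), clear of the flange at (648,160). The gripper is over the lid handle at crop (160,250).

Emit:
play_rows(
  commands=[
    [[0, 0, 0.005], [4, 4, 40], 0.3],
    [[0, 0, 0.005], [4, 4, 85], 0.3],
    [[0, 0, 0.005], [4, 4, 115], 0.3],
    [[0, 0, 0.005], [4, 4, 130], 0.3],
    [[0, 0, 0.005], [4, 4, 140], 0.3],
    [[0, 0, 0.005], [4, 4, 140], 0.3],
    [[0, 0, 0.005], [4, 4, 140], 0.3],
  ],
)

```text
t: 10.55
position: [0.5025, 0.323, 0.0385]
orientation: [2.188, 2.253, 0.004]
wrist_force: [0.1, 0.7, -0.2]
grip_width: 0.06
gripper_force: 0.0
```

Emit:
play_rows(
  commands=[
    [[0, 0, 0], [0, 0, 0], 0.5],
    [[0, 0, 0], [0, 0, 0], 0.7],
    [[0, 0, 0], [0, 0, 0], 1],
    [[0, 0, 0], [0, 0, 0], 1],
    [[0, 0, 0], [0, 0, 0], 1],
    [[0, 0, 0], [0, 0, 0], 1],
    [[0, 0, 0], [0, 0, 0], 1],
    [[0, 0, 0], [0, 0, 0], 1],
    [[0, 0, 0], [0, 0, 0], 1],
  ],
)

```text
t: 11.45
position: [0.5019, 0.3233, 0.0383]
orientation: [2.187, 2.254, 0.003]
wrist_force: [-1.0, -0.3, 6.6]
grip_width: 0.017
gripper_force: 61.4
```

Emit:
play_rows(
  commands=[
    [[0, 0, 0], [0, 0, -15], 1],
    [[0, 0, 0], [0, 0, -40], 1],
    [[0, 0, 0], [0, 0, -75], 1],
    [[0, 0, 0], [0, 0, -110], 1],
    [[0, 0, 0], [0, 0, -130], 1],
    [[0, 0, 0], [0, 0, -130], 1],
    [[0, 0, 0], [0, 0, -130], 1],
  ],
)

```text
t: 12.15
position: [0.5006, 0.3224, 0.1665]
orientation: [-2.188, -2.254, 0.001]
wrist_force: [0.3, -0.6, -4.3]
grip_width: 0.017
gripper_force: 59.9
```

```bash
python3 go.py 578,-31,168,12.1 ; python3 - <<'E'
from h import *
p,d=grab_frame('scene');cv2.imwrite('pics/s4.png',p[40:300,200:440])
z=pts('scene',d)[...,2];m=win((z>.05)&(z<.3),250,420,60,200);print(m.sum())
E
```

```text
t 12.15 pos [500.6 322.4 166.5] w 0.017 q [ 0.53  0.16  1.85 -0.    1.13  0.5 ]
578,-31,168,12.1 [-0.001, 0.0, -0.181] [-355.6, 66.8, -1.4]
4074
```

View pics/s4.png

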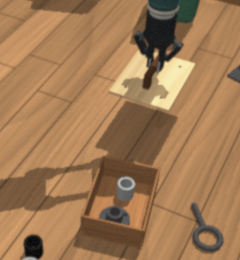

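The lid is held level by its handle at crop (150,75), and the box is open below it at (122,200).

Emit:
play_rows(
  commands=[
    [[0, 0, -0.18], [-356, 67, -2], 1],
    [[0, 0, -0.18], [-356, 67, -2], 1],
    [[0, 0, -0.18], [-356, 67, -2], 1],
    [[0, 0, -0.18], [-356, 67, -2], 1],
    [[0, 0, -0.18], [-356, 67, -2], 1],
    [[0, 0, -0.18], [-356, 67, -2], 1],
    [[0, 0, -0.18], [-356, 67, -2], 1],
    [[0, 0, -0.18], [-356, 67, -2], 1],
    [[0, 0, -0.18], [-356, 67, -2], 1],
    [[0, 0, -0.18], [-356, 67, -2], 1],
    [[0, 0, -0.18], [-356, 67, -2], 1],
  ],
)

```text
t: 13.3
position: [0.5777, -0.0297, 0.1677]
orientation: [-1.973, -2.441, 0.001]
wrist_force: [0.6, 0.8, -4.6]
grip_width: 0.017
gripper_force: 59.9
```

```bash
python3 go.py 578,-30,112,12.1; python3 - <<'E'
from h import *
p,d=grab_frame('top');cv2.imwrite('pics/t5.png',cv2.resize(p[100:250,200:380],None,fx=3,fy=3))
P=pts('top',d);z=P[...,2]
hsv=cv2.cvtColor(p,cv2.COLOR_BGR2HSV)
m=win((z>.115)&(z<.155)&(p.min(2)>90),200,370,100,250);v,u=np.nonzero(m);zz=np.median(z[m]);print(m.sum(),zz)
print(rect(np.array([ray('top',k,zz)[:2] for k in zip(u,v)])))
E
```

```text
t 13.3 pos [577.7 -29.7 167.7] w 0.017 q [-0.09  0.13  1.88  0.    1.13 -0.31]
578,-30,112,12.1 [-0.002, -0.001, -0.0] [-0.4, 0.3, 55.7]
1055 0.14743771980182874
(array([579.7, -43. ]), array([168.8, 192.8]), 11.79)
```

View pics/t5.png

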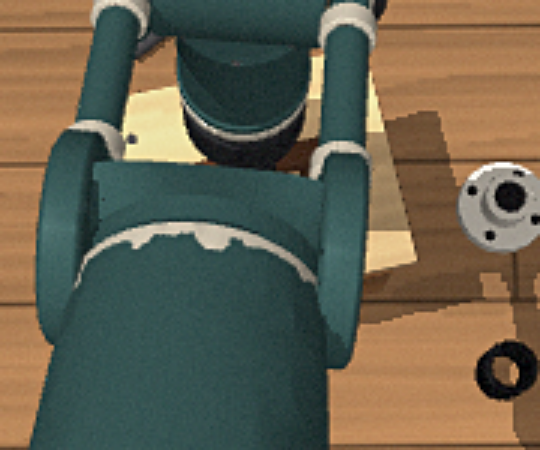

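The arm hides most of the lid, but its right edge, crop (370,90) to (415,260), is parallel to the box and gives a centre within 2 mm. Lowering.

Emit:
play_rows(
  commands=[
    [[0, 0, 0], [-2, -1, 15], 1],
    [[0, 0, 0], [-2, -1, 30], 1],
    [[0, 0, 0], [-2, -1, 40], 1],
    [[0, 0, 0], [-2, -1, 48], 1],
    [[0, 0, 0], [-2, -1, 53], 1],
    [[0, 0, 0], [-2, -1, 56], 1],
    [[0, 0, 0], [-2, -1, 56], 1],
    [[0, 0, 0], [-2, -1, 56], 1],
  ],
)

```text
t: 14.15
position: [0.5787, -0.0334, 0.1135]
orientation: [1.976, 2.441, 0.001]
wrist_force: [-0.2, 0.5, -4.0]
grip_width: 0.0167
gripper_force: 59.8
```

Emit:
play_rows(
  commands=[
    [[0, 0, 0], [0, 0, 1], 1],
    [[0, 0, 0], [0, 0, 2], 1],
    [[0, 0, 0], [0, 0, 3], 1],
    [[0, 0, 0], [0, 0, 3.5], 1],
    [[0, 0, 0], [0, 0, 3.5], 1],
  ],
)

```text
t: 14.65
position: [0.5781, -0.0333, 0.1094]
orientation: [-1.976, -2.442, 0.0]
wrist_force: [-0.8, -0.6, -4.0]
grip_width: 0.0166
gripper_force: 59.9
```

Emit:
play_rows(
  commands=[
    [[0, 0, 0], [0, 0, 0.8], 1],
    [[0, 0, 0], [0, 0, 1.6], 1],
    [[0, 0, 0], [0, 0, 2.2], 1],
    [[0, 0, 0], [0, 0, 2.2], 1],
  ],
)

```text
t: 15.05
position: [0.5781, -0.0333, 0.1071]
orientation: [-1.976, -2.442, 0.0]
wrist_force: [-0.5, -0.9, -3.8]
grip_width: 0.0169
gripper_force: 59.9
```

Emit:
play_rows(
  commands=[
    [[0, 0, 0], [0, 0, 0.6], 1],
    [[0, 0, 0], [0, 0, 1.2], 1],
    [[0, 0, 0], [0, 0, 1.2], 1],
  ],
)

```text
t: 15.35
position: [0.5783, -0.0333, 0.1061]
orientation: [1.976, 2.442, 0.0]
wrist_force: [-0.2, -0.4, -3.3]
grip_width: 0.0173
gripper_force: 60.0
```

Emit:
play_rows(
  commands=[
    [[0, 0, 0], [0, 0, 0.5], 1],
    [[0, 0, 0], [0, 0, 1], 1],
    [[0, 0, 0], [0, 0, 1], 1],
  ],
)

```text
t: 15.65
position: [0.5784, -0.0332, 0.1055]
orientation: [1.976, 2.442, 0.0]
wrist_force: [-0.7, 1.0, -1.0]
grip_width: 0.0168
gripper_force: 60.3
```

Emit:
play_rows(
  commands=[
    [[0, 0, 0], [0, 0, 0.5], 1],
    [[0, 0, 0], [0, 0, 1], 1],
    [[0, 0, 0], [0, 0, 1], 1],
  ],
)

```text
t: 15.95
position: [0.5785, -0.0332, 0.1053]
orientation: [1.976, 2.442, 0.001]
wrist_force: [-3.5, 1.4, 5.3]
grip_width: 0.0171
gripper_force: 61.2
```

Emit:
play_rows(
  commands=[
    [[0, 0, 0], [0, 0, 0], 0.7],
    [[0, 0, 0], [0, 0, 0], 0.6],
    [[0, 0, 0], [0, 0, 0], 0.5],
    [[0, 0, 0], [0, 0, 0], 0.4],
    [[0, 0, 0], [0, 0, 0], 0.4],
    [[0, 0, 0], [0, 0, -15], 0.4],
    [[0, 0, 0], [0, 0, -50], 0.4],
    [[0, 0, 0], [0, 0, -90], 0.4],
    [[0, 0, 0], [0, 0, -120], 0.4],
  ],
)

```text
t: 16.85
position: [0.5791, -0.0334, 0.2279]
orientation: [1.975, 2.44, 0.003]
wrist_force: [-0.3, -1.0, 1.0]
grip_width: 0.0513
gripper_force: 0.0
```

Emit:
play_rows(
  commands=[
    [[0, 0, 0], [250, 0, 0], 0.4],
    [[0, 0, 0], [250, 0, 0], 0.4],
    [[0, 0, 0], [250, 0, 0], 0.4],
    [[0, 0, 0], [250, 0, 0], 0.4],
    [[0, 0, 0], [250, 0, 0], 0.4],
    [[0, 0, 0], [250, 0, 0], 0.4],
    [[0, 0, 0], [250, 0, 0], 0.4],
  ],
)

```text
t: 17.55
position: [0.5259, 0.2123, 0.2251]
orientation: [1.972, 2.444, 0.001]
wrist_force: [-1.0, -0.0, -0.1]
grip_width: 0.0513
gripper_force: 0.0
```

```bash
python3 - <<'E'
from h import *
p,d=grab_frame('top');z=pts('top',d)[...,2]
a,_=grab_frame('scene');cv2.imwrite('pics/f.png',np.hstack([cv2.resize(p[110:240,210:350],(420,390)),cv2.resize(a[170:300,255:385],(390,390))])[:,:800])
for lo,hi in((.075,.093),(.12,.14)):
    m=win((z>lo)&(z<hi),200,370,100,250);v,u=np.nonzero(m);zz=np.median(z[m])
    xy=np.array([ray('top',k,zz)[:2] for k in zip(u,v)]);print(zz,*rect(xy))
    if lo<.1:print('plane fit',np.linalg.lstsq(np.c_[xy-xy.mean(0),np.ones(len(xy))],z[m],rcond=None)[0])
E
```

```text
0.08545042578184414 [577.4 -34.1] [170.5 219.5] 11.94
plane fit [ 0.00234701 -0.00026369  0.08542047]
0.130836089476074 [576.4 -34.5] [ 20.7 119.4] 11.94
```

View pics/f.png

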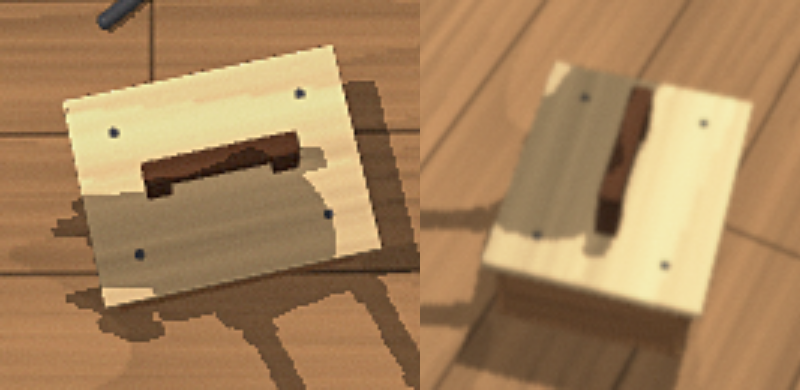

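Both views show the lid square and level on the box, with the handle at (220,160) in the left half of the picture. The plate top is at 85 mm (84 expected), its centre is within about 3 mm of the box's, and its yaw is within 0.2° of the box's.

```bash
python3 -c "
from station import *
print(finish_job())"
```

```text
the job is handed in; nothing more can be done
None
```

The 45 mm coupling stands upright in the free half of the box beside the flange, and the lid sits level and square on the rim; I handed the job in at about 17.7 s.

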